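Set and lock the ribbon brake

TASK

On the ribbon dispenser, turn the brake spindle by its flat tab until the tab's red end points at the red mark on the dial. Then run the knurled brass jam nut below the tab down clockwise until it is firmly seated on its washer, and stop as soon as you feel it seat, because forcing it further twists its threaded neck; the tab must still point at the mark. Let go, and leave the things around it where they stand.

Things in the scene. Friction and masses are not known exactly. Their poses are not given: they have to be found in the camera images.
- dispenser: Grey ribbon dispenser, fixed: base plate 172 x 82 mm, 11 mm high; a gold ribbon spool (62 mm across, top at 35 mm) lies on it, centred 87 mm along +x. Origin on the vertical adjuster axis at worktop height, z up. On that axis, upwards: dark boss, white dial 76 mm across (top at 35 mm), steel washer, brass jam nut on its threaded neck, tab. The red dial mark lies towards -x; other ticks are black.
- mark (a point): Middle of the red mark on the dial, 30.5 mm from the adjuster axis along the dispenser's -x, 35 mm above the worktop
- spindle (a joint): Brake spindle angle, rad: 0 when the tab's red end points exactly at the red mark, positive counter-clockwise from above; starts at 0.55 to 1.25, stops at +-1.7. The spindle turns inside the threaded neck, on the adjuster axis, without rising, against a steady drag of 0.15 N m, and stays where left. It does not turn the nut.
- pointer (a point): Middle of the tab's red end face, 13 mm from the adjuster axis, 72 mm above the worktop. The tab is an upright plate 9 mm thick, 21 mm long (13 mm on the red side of the axis, 8 mm on the black side), from 63 to 81 mm above the worktop, to be gripped across its 9 mm. The length runs along the point's x, red end to -x.
- jam_nut: Knurled round brass nut, 42 mm across, 14 mm high, on the threaded neck below the tab; origin at the centre of its underside, on the adjuster axis, 39 to 41 mm above the worktop at the start. Right-hand thread, 8 mm a turn: clockwise from above lowers it 1.27 mm a rad against 0.05 to 0.1 N m of friction. After 1.1 to 2.5 rad it is seated and stops hard.
- washer: Steel washer under the nut, 38 mm across, origin at the centre of its underside, 35 mm above the worktop; top at 38.5 mm. The nut touches it some 0.6 rad before the hard stop and presses it with about 13 N when seated, over 6 N from about 0.2 rad before the stop. At the stop the torque rises steeply, past 0.2 N m within a few hundredths of a rad. The nut stays where it is left.
- cocoa_tin: Green and gold round tin, 60 mm across, 64 mm high, origin under its centre; a bystander
- mini_box: Small white gift box with gold ribbon, 55 x 55 x 43 mm, origin under its centre; a bystander
- timer: White square timer with black dial, 56 x 56 x 27 mm, origin under its centre; a bystander
- neck (a joint): Angle of the threaded neck that carries the nut (18 mm across, up to 58 mm above the worktop), rad: it stands firm at 0 and turns in its seat (clockwise negative, and stays turned) only if the seated nut is forced with more than about 0.5 N m; 0.12 rad counts as damage.

How it is judged:
By the outcome, as a careful person would: the job done as asked, in the order asked, and still so for the second after the job is handed in, with the robot touching nothing.
It also fails if it takes over 69 s, if anything falls off the work surface, if the arm or the gripper's body presses on something with over 40 N, if the wrist force passes 120 N, or if a joint passes its speed limit or range.

ROBOT

A 7-joint arm with a two-finger parallel gripper is mounted at the origin on a cart in front of the work surface, level with it; the furniture and walls round the work are solid. World frame = base frame: x ahead of the robot, y to its left, z up, the work surface at z = 0. Lengths are in m, angles in rad, forces in N, time in s.
With the tool pointing down it reaches from about 0.425 to 0.875 m from the base axis. Payload 8.4 kg.
Tool frame: the origin (TCP) lies at the very end of the fingers, on their centre line; the grasp point (between the pads) lies 19 mm behind it; z points along the fingers, y is the line along which they close (so a half turn about z gives the same grasp; the last joint's range is limited). The gripper opens to 87 mm and grips with 3 to 60 N. Pads are 19 mm wide; open, the fingers measure 117 mm over their backs; the gripper's body (75 mm by 190 mm) begins 51 mm behind the grasp point.
Start: joints at [1.1, 0.333, 0.04, 1.465, -0.013, 1.343, -0.059], TCP at [0.236, -0.606, 0.223] pointing down, gripper open.
Joint ranges: [-2.58, 2.58], [-0.38, 2.09], [-1.3, 1.39], [0.25, 2.4], [-1.5, 4.64], [0.08, 2.09], [-2.65, 2.65]. Speed limits (rad/s): [2.22, 2.22, 2.79, 2.79, 3.14, 3.14, 3.14].

INTERFACE

Orientations are given as a rotation vector (axis times angle).
In Python, from cell import env gives the robot as it stands.
- The arm moves only by the shell command python3 -m handwheel 'ROWS' [FORCE]. ROWS is JSON, a list of rows, each an object of numbers: "x", "y", "z": the shift along the tool's x, y, z in mm; "yaw": the turn about the tool's z in units of 5 degrees (1.0 is 5 degrees); "jaw": the finger opening in mm, from 0 to 87. In form: [{"x": .., "y": .., "z": .., "yaw": .., "jaw": ..}, ...]. A call has 1 to 10 rows; each row is the pose to reach, as a shift and turn from the pose commanded when the call began, along the tool's axes at that moment; what a row does not reach only later rows make up. A row lasts 1/12 s, in which the tool goes at most 41.7 mm and 7.16 degrees, less where a joint would pass 70% of its speed; a pose out of reach is approached as far as the arm can. A call with a gripper value outside its range is refused whole. The fingers move at their own pace and stop on an object; FORCE is the grip in N (left out, the last holds). Time passes only in rows, so rows that repeat a pose let the fingers close. It gives the time, the measured TCP pose, the force, the opening and the grip force at its end, in the units of the state.
- env.read_state(): the state, without advancing time (a new reading comes with each control period).
- env.get_image(name): name is "scene" or "top" or "wrist"; returns the picture (480x640x3 uint8, red, green, blue); there is no depth.
- env.camera_info(name): a dict with "mtx" (3x3 intrinsics, pixels), "world_from_camera" (4x4, takes a point from camera to world coordinates). Camera axes: x right, y down, z forward; pixel columns grow to the right and rows downward; lengths in m; the calibration is good to about 2 mm. A picture is of the moment at which its call begins: read the wrist's pose just before it. camera_info takes no time and is no camera call; for the wrist camera it gives the pose at the moment of the call.
- env.close_job(): hands the job in; it is judged then, once.
The state is a dict: "time": time; "qpos": joint angles; "joint_velocities": joint speeds; "effort": joint torques, N m; "ee_pos": TCP position; "tool_rot": TCP orientation; "wrist_force": force on the tool from outside, world axes, zero at the start; "ft_torque": the same for the moment, N m; "grip_width": opening from 0.0 (shut) to 1.0 (fully open); "finger_force": force on a finger pad.
Only numpy, scipy, OpenCV 4.12 (cv2) and the standard library are available. Lean on these libraries where they do the work, as an engineer would, in place of code of your own. Each camera call takes 0.05 s, during which the arm holds its last target. There are 200 camera calls.

## Working session

There is one attempt and no reset: what is moved stays moved. The work goes in short steps, Python scripts to look and compute and a shell command to move; the robot and the scene stay as the last step left them, time stands still between calls to the robot, and variables do not carry over. Pictures are saved under pics/ and viewed, at most 10 in all, crops included, and the job is handed in when it is done.

```bash
ls; mkdir -p pics
python3 - <<'E'
from cell import env
import cv2,numpy as np
s=env.read_state(); print(s)
for n in("top","scene"):
    im=env.get_image(n); cv2.imwrite(f"pics/{n}0.png",im[:,:,::-1]); c=env.camera_info(n); print(n,np.round(c["mtx"],1).tolist(),np.round(c["world_from_camera"],3).tolist())
E
```

```text
pics
{'time': 0.0, 'qpos': array([ 1.09979824,  0.33388395,  0.03986315,  1.46631342, -0.01339895,
        1.34328934, -0.05847267]), 'joint_velocities': array([ 0.00035105,  0.00196986, -0.00049665,  0.00048159,  0.00047043,
       -0.00051414, -0.00029459]), 'effort': array([ 9.43934629e-05, -6.56359148e+01,  1.33536268e+00, -4.03811431e+01,
       -5.97519055e-02,  4.47304384e-02,  1.38600622e-04]), 'ee_pos': array([ 0.23593954, -0.60514483,  0.22165593]), 'tool_rot': array([-3.08590895e+00, -5.80400252e-01,  6.36688124e-04]), 'wrist_force': array([ 0.54548949,  0.78365762, -1.06527283]), 'ft_torque': array([ 0.0160096 ,  0.01252124, -0.0004802 ]), 'finger_force': 0.0, 'grip_width': 1.0015597174108268}
top [[595.0, 0.0, 306.5], [0.0, 595.0, 237.8], [0.0, 0.0, 1.0]] [[-0.016, -0.995, 0.098, 0.462], [-1.0, 0.015, -0.003, -0.091], [0.001, -0.098, -0.995, 1.19], [0.0, 0.0, 0.0, 1.0]]
scene [[505.1, 0.0, 320.8], [0.0, 505.1, 236.5], [0.0, 0.0, 1.0]] [[-0.847, -0.353, 0.397, 0.154], [-0.531, 0.542, -0.652, 0.578], [0.015, -0.763, -0.646, 0.716], [0.0, 0.0, 0.0, 1.0]]
```

View pics/top0.png

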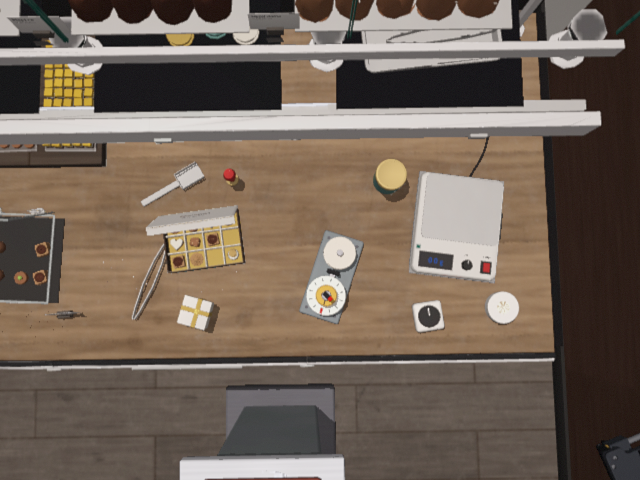

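View pics/scene0.png

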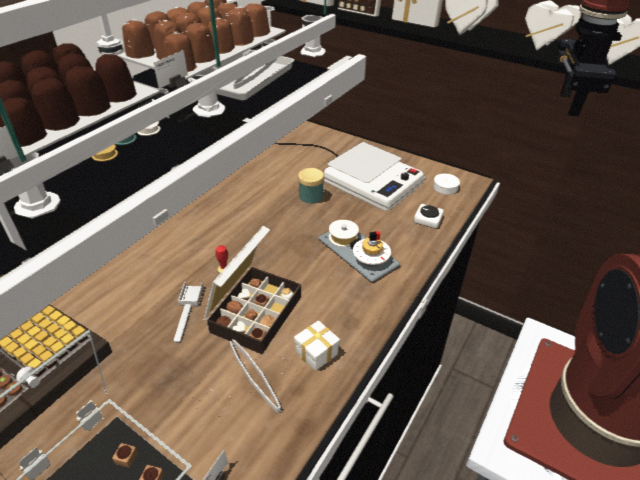

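The top view shows the dial at about (326,296), the red mark at about (321,311) and the spool at (340,253). The bystanders stand clear of them: tin (391,177), box (197,313), timer (428,316).

```bash
cat > h.py <<'E'
from cell import env
import cv2,numpy as np
from scipy.spatial.transform import Rotation as R
def ray(n,uv,z,c=None):
    c=c or env.camera_info(n); T=np.array(c["world_from_camera"]); 
    d=T[:3,:3]@np.linalg.inv(c["mtx"])@np.array([uv[0],uv[1],1.]); o=T[:3,3]
    return o+d*(z-o[2])/d[2]
def comps(mask,mn=5):
    n,l,st,ce=cv2.connectedComponentsWithStats(mask.astype(np.uint8)); return [(int(st[i,4]),ce[i].round(1).tolist()) for i in range(1,n) if st[i,4]>=mn]
def redmask(im):
    h=cv2.cvtColor(im,cv2.COLOR_RGB2HSV); return ((h[...,0]<8)|(h[...,0]>172))&(h[...,1]>150)&(h[...,2]>90)
def togo(p,xdir_world=None):
    "tool-axes shift mm to TCP point p; yaw units to bring tool y along angle"
    s=env.read_state(); r=R.from_rotvec(s["tool_rot"]).as_matrix()
    out=[(r.T@(np.array(p)-s["ee_pos"])*1000).round(1)]
    if xdir_world is not None:
        a=np.arctan2(r[1,1],r[0,1]); d=(xdir_world-a+np.pi/2)%np.pi-np.pi/2
        out.append(('yaw units',round(-np.degrees(d)/5,2)))
    return out
E
python3 - <<'E'
from h import *
im=cv2.cvtColor(cv2.imread("pics/top0.png"),cv2.COLOR_BGR2RGB)
sub=np.zeros(im.shape[:2],bool); sub[225:330,295:370]=1
h=cv2.cvtColor(im,cv2.COLOR_RGB2HSV)
print("red",comps(redmask(im)&sub,3))
w=(h[...,1]<60)&(h[...,2]>170)&sub
cs,_=cv2.findContours(w.astype(np.uint8),cv2.RETR_EXTERNAL,cv2.CHAIN_APPROX_NONE)
for c in cs:
    if len(c)>20: print(cv2.minEnclosingCircle(c),cv2.fitEllipse(c),ray("top",cv2.minEnclosingCircle(c)[0],.035))
cv2.imwrite("pics/c0.png",cv2.resize(im[225:330,285:375,::-1],None,fx=5,fy=5,interpolation=cv2.INTER_CUBIC))
for c in comps(redmask(im)&sub,3): print(ray("top",c[1],.035),ray("top",c[1],.08))
E
```

```text
red [(16, [329.5, 298.2]), (5, [320.6, 310.6])]
((325.61810302734375, 294.1456604003906), 20.90015983581543) ((325.527587890625, 294.8481750488281), (38.52713394165039, 39.6030158996582), 16.29515838623047) [ 0.46508427 -0.12893323  0.035     ]
((338.7558288574219, 252.2906951904297), 16.655414581298828) ((339.0603332519531, 252.45364379882812), (31.548715591430664, 31.996469497680664), 66.19892883300781) [ 0.54573325 -0.15601413  0.035     ]
[ 0.45717492 -0.13628116  0.035     ] [ 0.45735308 -0.13450271  0.08      ]
[ 0.43367688 -0.11867117  0.035     ] [ 0.43477082 -0.11757903  0.08      ]
```

View pics/c0.png

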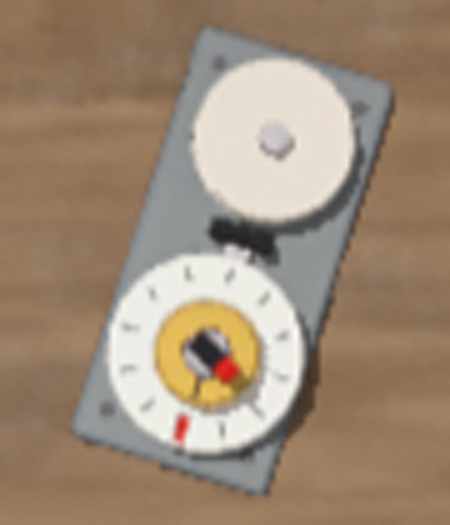

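The crop shows the red mark lower-left and the tab's red end lower-right of the axis, so the spindle is at about +1 rad. Axis is near (0.464,-0.129), with dispenser +x at about -18°. The spool lies 86 mm away (87 expected), so this holds. Next is working out the approach.

Run:
```python
from h import *
print(togo([.463,-.129,.21],np.radians(218.7-90)))
print(R.from_rotvec(env.read_state()["tool_rot"]).as_matrix().round(3))
c=env.camera_info("wrist"); T=np.array(c["world_from_camera"]); print(c["mtx"],T.round(3).tolist())
```

```text
[array([ 384.5, -361.2,   12.2]), ('yaw units', np.float64(-3.48))]
[[ 0.932  0.363 -0.001]
 [ 0.363 -0.932  0.001]
 [-0.    -0.001 -1.   ]]
[[343.05075217   0.         320.72074776]
 [  0.         343.05075217 240.71995149]
 [  0.           0.           1.        ]] [[0.363, -0.888, -0.283, 0.314], [-0.932, -0.346, -0.11, -0.576], [-0.001, 0.303, -0.953, 0.385], [0.0, 0.0, 0.0, 1.0]]
```

```bash
python3 -m handwheel '[{"x":30,"y":-28},{"x":60,"y":-56},{"x":90,"y":-84},{"x":120,"y":-112},{"x":150,"y":-140},{"x":180,"y":-169},{"x":210,"y":-197},{"x":240,"y":-225},{"x":270,"y":-253},{"x":300,"y":-282}]'
python3 - <<'E'
from h import *
print(togo([.463,-.129,.17],np.radians(218.7-90)),env.read_state()["qpos"].round(2))
E
```

```text
$[0]: bad value
```

```bash
python3 -m handwheel '[{"x":30,"y":-28,"z":0,"yaw":0,"jaw":87},{"x":60,"y":-56,"z":0,"yaw":0,"jaw":87},{"x":90,"y":-84,"z":0,"yaw":0,"jaw":87},{"x":120,"y":-112,"z":0,"yaw":0,"jaw":87},{"x":150,"y":-140,"z":0,"yaw":-0.5,"jaw":87},{"x":180,"y":-169,"z":0,"yaw":-1,"jaw":80},{"x":210,"y":-197,"z":0,"yaw":-1.5,"jaw":70},{"x":240,"y":-225,"z":0,"yaw":-2,"jaw":60},{"x":270,"y":-253,"z":0,"yaw":-2.5,"jaw":50},{"x":300,"y":-282,"z":0,"yaw":-3.5,"jaw":40}]'
python3 - <<'E'
from h import *
print(togo([.463,-.129,.17],np.radians(218.7-90)),env.read_state()["qpos"].round(2))
E
```

```text
time: 0.93
ee_pos: [0.4134, -0.232, 0.2225]
tool_rot: [2.962, 1.045, -0.0]
wrist_force: [1.7, -0.7, 1.3]
grip_width: 0.703
finger_force: 0.0
[array([103.3, -49.1,  52.4]), ('yaw units', np.float64(0.03))] [ 0.71 -0.01 -0.28  1.86 -0.    1.29 -0.47]
```

```bash
python3 -m handwheel '[{"x":30,"y":-15,"z":15,"yaw":0,"jaw":40},{"x":60,"y":-30,"z":30,"yaw":0,"jaw":40},{"x":90,"y":-43,"z":45,"yaw":0,"jaw":40},{"x":103,"y":-49,"z":52,"yaw":0,"jaw":40},{"x":103,"y":-49,"z":52,"yaw":0,"jaw":40},{"x":103,"y":-49,"z":52,"yaw":0,"jaw":40}]'
python3 - <<'E'
from h import *
c=env.camera_info("wrist"); im=env.get_image("wrist"); cv2.imwrite("pics/w1.png",im[:,:,::-1])
print(env.read_state()["qpos"].round(2))
for a,p in comps(redmask(im),6): print(a,p,ray("wrist",p,.035,c),ray("wrist",p,.075,c))
E
```

```text
time: 1.43
ee_pos: [0.4624, -0.1306, 0.17]
tool_rot: [-2.961, -1.046, 0.002]
wrist_force: [-0.7, -0.9, 0.3]
grip_width: 0.462
finger_force: 0.0
[ 0.58  0.05 -0.4   1.91  0.02  1.18 -0.72]
23 [291.9, 244.4] [ 0.43437865 -0.12003791  0.035     ] [ 0.44692108 -0.11447329  0.075     ]
64 [321.4, 252.8] [ 0.44497716 -0.14615255  0.035     ] [ 0.45609583 -0.13707979  0.075     ]
```

View pics/w1.png

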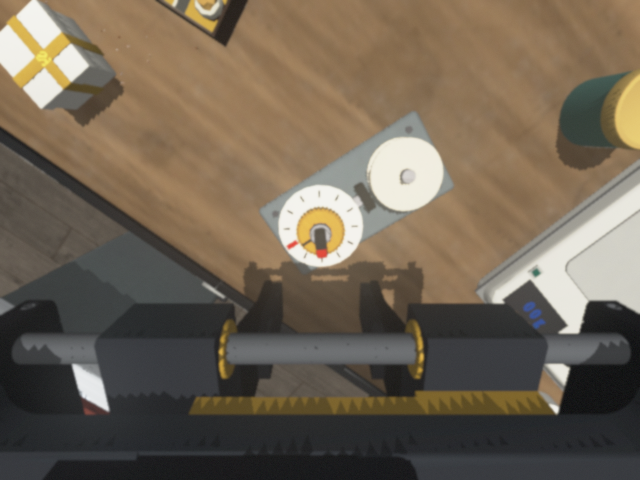

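The wrist view shows the dial at about (320,226), with the tab running nearly straight along image vertical and the red end at (321,253). The mark is at (292,244). I'll refine the axis from the dial and spool ellipses.

```bash
cat >> h.py <<'E'
def dial(im,c):
    h=cv2.cvtColor(im,cv2.COLOR_RGB2HSV); w=((h[...,1]<70)&(h[...,2]>150)).astype(np.uint8); out=[]
    for k in cv2.findContours(w,cv2.RETR_EXTERNAL,cv2.CHAIN_APPROX_NONE)[0]:
        if len(k)<60: continue
        P=np.array([ray("wrist",p[0]+.0,.035,c)[:2] for p in cv2.convexHull(k)]).astype(np.float32)
        (o,r)=cv2.minEnclosingCircle(P); 
        if .025<r<.045: out.append((np.round(o,4),round(r,4),cv2.minEnclosingCircle(k)[0]))
    return out
E
python3 - <<'E'
from h import *
im=cv2.cvtColor(cv2.imread("pics/w1.png"),cv2.COLOR_BGR2RGB); c=env.camera_info("wrist")
for d in dial(im,c): print(d)
g=cv2.cvtColor(im,cv2.COLOR_RGB2HSV); dk=(g[...,2]<75); dk[:225]=0;dk[258:]=0;dk[:,:305]=0;dk[:,335:]=0
ys,xs=np.nonzero(dk|redmask(im)&(np.arange(640)>305)&(np.arange(640)<335)&(np.arange(480)[:,None]<260)); print(len(xs))
P=np.array([ray("wrist",(x,y),.081,c)[:2] for x,y in zip(xs,ys)],np.float32); vx=cv2.fitLine(P,cv2.DIST_HUBER,0,.01,.01).ravel(); print("tab line",np.degrees(np.arctan2(vx[1],vx[0])),vx)
print(comps(dk))
E
```

```text
(array([ 0.1743, -0.052 ]), 0.0324, (90.0, 387.0))
(array([ 0.6439, -0.3013]), 0.035, (603.0, 188.5))
64
tab line -45.278248 [ 0.7036645  -0.7105324   0.45765895 -0.13698746]
[]
```

Run:
```python
from h import *
im=cv2.cvtColor(cv2.imread("pics/w1.png"),cv2.COLOR_BGR2RGB); c=env.camera_info("wrist")
h=cv2.cvtColor(im,cv2.COLOR_RGB2HSV)
for y,x in((200,310),(250,300),(165,390),(238,320),(230,320),(245,318),(150,375),(190,330)): print((x,y),h[y,x],im[y,x])
w=((h[...,1]<70)&(h[...,2]>165)).astype(np.uint8)
for k in cv2.findContours(w,cv2.RETR_EXTERNAL,cv2.CHAIN_APPROX_NONE)[0]:
    if len(k)<40: continue
    k=cv2.convexHull(k); e=cv2.fitEllipse(k); P=np.array([ray("wrist",p[0],.035,c)[:2] for p in k],np.float32); print(np.round(e[0],1),np.round(e[1],1),cv2.fitEllipse(P*1000))
cv2.imwrite("pics/w1c.png",cv2.resize(im[180:275,270:370,::-1],None,fx=6,fy=6,interpolation=cv2.INTER_CUBIC))
```

```text
(310, 200) [ 26   7 244] [244 243 237]
(300, 250) [ 21   7 244] [244 242 237]
(390, 165) [ 24  17 241] [241 238 225]
(320, 238) [18 48 95] [95 88 77]
(320, 230) [19 47 93] [93 87 76]
(318, 245) [16 47 92] [92 84 75]
(375, 150) [ 24  26 196] [196 192 176]
(330, 190) [ 25   6 244] [244 243 238]
[557.2 367.3] [15.9 38.5] ((499.6598815917969, -416.79803466796875), (15.700413703918457, 50.261695861816406), 165.71556091308594)
[ 90.9 386.7] [23.6 53.8] ((175.13742065429688, -52.406150817871094), (28.239870071411133, 60.9677619934082), 144.86917114257812)
[321.2 224.7] [83.5 88.7] ((464.412353515625, -131.39852905273438), (77.28504180908203, 80.28564453125), 75.9201889038086)
[906.8 122.7] [151.  952.2] ((743.5359497070312, -421.6767272949219), (143.01028442382812, 562.3245849609375), 68.6873779296875)
[404.9 172.8] [75.6 77.7] ((545.8032836914062, -158.3440399169922), (63.23464584350586, 67.79084777832031), 9.75474739074707)
[42.6 88.8] [36.1 40.8] ((413.5848388671875, 113.34854125976562), (27.660491943359375, 31.274324417114258), 72.72832489013672)
[70.3 62.6] [33.3 38. ] ((444.7359619140625, 104.74533081054688), (22.140180587768555, 31.549821853637695), 73.49653625488281)
[12.  51.5] [35.3 54. ] ((423.4856262207031, 143.33865356445312), (29.5015811920166, 34.688934326171875), 138.1888427734375)
[206.7   3. ] [24.1 24.4] ((545.5498046875, 43.53364181518555), (15.430242538452148, 18.276643753051758), 55.520442962646484)
[38.3 22.7] [32.8 57.1] ((454.57421875, 135.8235626220703), (26.410980224609375, 35.53611373901367), 168.92916870117188)
```

View pics/w1c.png

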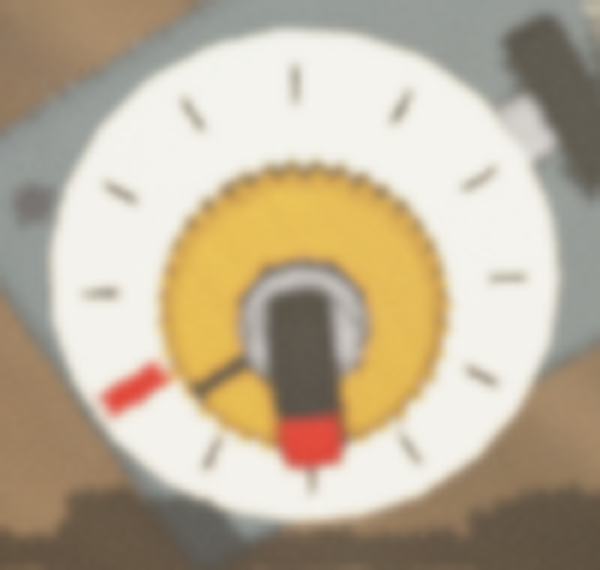

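The crop confirms the tab is within about 4° of the tool's x axis. The mark, placed 30.5 mm out, puts the axis at (0.4635,-0.1303), agreeing with both dial fits. I'll descend to the tab, keeping the fingertips above the neck and nut.

```bash
python3 -m handwheel '[{"x":0,"y":0,"z":25,"yaw":0,"jaw":40},{"x":0,"y":0,"z":50,"yaw":0,"jaw":40},{"x":0,"y":0,"z":75,"yaw":0,"jaw":40},{"x":0,"y":0,"z":85,"yaw":0,"jaw":30},{"x":0,"y":0,"z":85,"yaw":0,"jaw":30},{"x":0,"y":0,"z":85,"yaw":0,"jaw":30}]'
python3 - <<'E'
from h import *
print(togo([.4635,-.1303,.061]),env.read_state()["qpos"].round(2))
E
```

```text
time: 1.98
ee_pos: [0.4627, -0.132, 0.0862]
tool_rot: [-2.964, -1.042, 0.0]
wrist_force: [-0.4, -0.6, -0.2]
grip_width: 0.364
finger_force: 0.0
[array([ 1.7, -0.8, 25.2])] [ 0.57  0.14 -0.41  2.01  0.07  1.   -0.77]
```

```bash
python3 -m handwheel '[{"x":1.5,"y":-0.8,"z":12,"yaw":0,"jaw":30},{"x":1.5,"y":-0.8,"z":25,"yaw":0,"jaw":30},{"x":1.5,"y":-0.8,"z":25,"yaw":0,"jaw":7},{"x":1.5,"y":-0.8,"z":25,"yaw":0,"jaw":7},{"x":1.5,"y":-0.8,"z":25,"yaw":0,"jaw":7},{"x":1.5,"y":-0.8,"z":25,"yaw":0,"jaw":7},{"x":1.5,"y":-0.8,"z":25,"yaw":0,"jaw":7},{"x":1.5,"y":-0.8,"z":25,"yaw":0,"jaw":7}]' 35
python3 - <<'E'
from h import *
s=env.read_state();print(togo([.4635,-.1303,.061]),s["qpos"].round(2),s["ft_torque"],s["wrist_force"])
r=R.from_rotvec(s["tool_rot"]).as_matrix(); print(r.round(3), "red dir deg",np.degrees(np.arctan2(-r[1,0],-r[0,0])))
c=env.camera_info("wrist"); im=env.get_image("wrist"); cv2.imwrite("pics/w2.png",im[:,:,::-1])
print(comps(redmask(im),6))
E
```

```text
time: 2.65
ee_pos: [0.4636, -0.1291, 0.0618]
tool_rot: [-2.963, -1.044, -0.001]
wrist_force: [-4.2, 3.1, 6.9]
grip_width: 0.128
finger_force: 35.0
[array([-0.8,  0.9,  0.8])] [ 0.56  0.17 -0.41  2.03  0.08  0.95 -0.79] [0.79672734 0.89845661 0.03126142] [-4.160487    3.09911278  6.88508096]
[[ 0.779  0.627  0.   ]
 [ 0.627 -0.779  0.   ]
 [ 0.    -0.    -1.   ]] red dir deg -141.18600743412617
[(10, [280.8, 300.5]), (66, [322.9, 329.4])]
```

```bash
python3 -m handwheel '[{"x":1,"y":0,"z":0,"yaw":0,"jaw":5},{"x":1,"y":0,"z":0,"yaw":1,"jaw":5},{"x":1,"y":0,"z":0,"yaw":2,"jaw":5},{"x":1,"y":0,"z":0,"yaw":3,"jaw":5},{"x":1,"y":0,"z":0,"yaw":4,"jaw":5},{"x":1,"y":0,"z":0,"yaw":5,"jaw":5},{"x":1,"y":0,"z":0,"yaw":6,"jaw":5},{"x":1,"y":0,"z":0,"yaw":7,"jaw":5},{"x":1,"y":0,"z":0,"yaw":8,"jaw":5},{"x":1,"y":0,"z":0,"yaw":8,"jaw":5}]' 50
python3 - <<'E'
from h import *
s=env.read_state();print(togo([.4635,-.1303,.061]),s["qpos"].round(2),s["ft_torque"],s["wrist_force"])
r=R.from_rotvec(s["tool_rot"]).as_matrix(); print("red dir deg",np.degrees(np.arctan2(-r[1,0],-r[0,0]))%360)
c=env.camera_info("wrist"); im=env.get_image("wrist"); cv2.imwrite("pics/w3.png",im[:,:,::-1])
for a,p in comps(redmask(im),6): print(a,p,ray("wrist",p,.035,c),ray("wrist",p,.072,c))
E
```

```text
time: 3.53
ee_pos: [0.4636, -0.129, 0.0618]
tool_rot: [3.141, -0.042, -0.002]
wrist_force: [-6.6, 1.3, 9.1]
grip_width: 0.121
finger_force: 49.9
[array([-0. ,  1.3,  0.8])] [ 0.49  0.17 -0.34  2.03  0.07  0.95 -1.48] [0.4842464  1.66175742 0.0551124 ] [-6.61462377  1.26532517  9.14236316]
red dir deg 178.47325019469054
59 [323.1, 329.6] [ 0.42798499 -0.13041059  0.035     ] [ 0.45131052 -0.1307101   0.072     ]
```

View pics/w3.png

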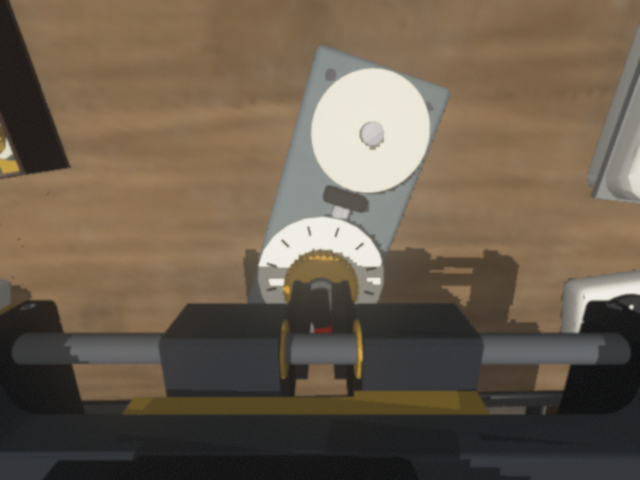

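The red end stays at (323,329) between the fingers, so the tab is following. About 17° is left to turn.

```bash
python3 -m handwheel '[{"x":0,"y":0,"z":0,"yaw":1,"jaw":5},{"x":0,"y":0,"z":0,"yaw":2,"jaw":5},{"x":0,"y":0,"z":0,"yaw":3,"jaw":5},{"x":0,"y":0,"z":0,"yaw":3.45,"jaw":5},{"x":0,"y":0,"z":0,"yaw":3.45,"jaw":5},{"x":0,"y":0,"z":0,"yaw":3.45,"jaw":5}]' 50 && python3 -m handwheel '[{"x":0,"y":0,"z":0,"yaw":0,"jaw":20},{"x":0,"y":0,"z":0,"yaw":0,"jaw":40},{"x":0,"y":0,"z":0,"yaw":0,"jaw":40},{"x":0,"y":0,"z":-40,"yaw":0,"jaw":60},{"x":0,"y":0,"z":-80,"yaw":0,"jaw":60},{"x":0,"y":0,"z":-110,"yaw":0,"jaw":60},{"x":0,"y":0,"z":-110,"yaw":0,"jaw":60},{"x":0,"y":0,"z":-110,"yaw":0,"jaw":60}]'
python3 - <<'E'
from h import *
s=env.read_state();print(s["qpos"].round(2))
r=R.from_rotvec(s["tool_rot"]).as_matrix(); print("tool dir deg",np.degrees(np.arctan2(-r[1,0],-r[0,0]))%360)
c=env.camera_info("wrist"); im=env.get_image("wrist"); cv2.imwrite("pics/w4.png",cv2.resize(im[175:285,250:400,::-1],None,fx=5,fy=5,interpolation=cv2.INTER_CUBIC))
for a,p in comps(redmask(im),6): print(a,p,ray("wrist",p,.035,c),ray("wrist",p,.075,c))
E
```

```text
time: 4.08
ee_pos: [0.4635, -0.1289, 0.0618]
tool_rot: [3.101, -0.504, -0.002]
wrist_force: [-7.5, 1.9, 8.5]
grip_width: 0.12
finger_force: 49.9
time: 4.75
ee_pos: [0.4657, -0.1294, 0.173]
tool_rot: [3.1, -0.504, 0.008]
wrist_force: [-0.1, -0.1, -0.4]
grip_width: 0.633
finger_force: 0.0
[ 0.48  0.04 -0.31  1.91  0.01  1.18 -1.73]
tool dir deg 161.5399046272675
6 [323.7, 257.5] [ 0.43867301 -0.12423954  0.035     ] [ 0.4527074  -0.12852411  0.075     ]
```

View pics/w4.png

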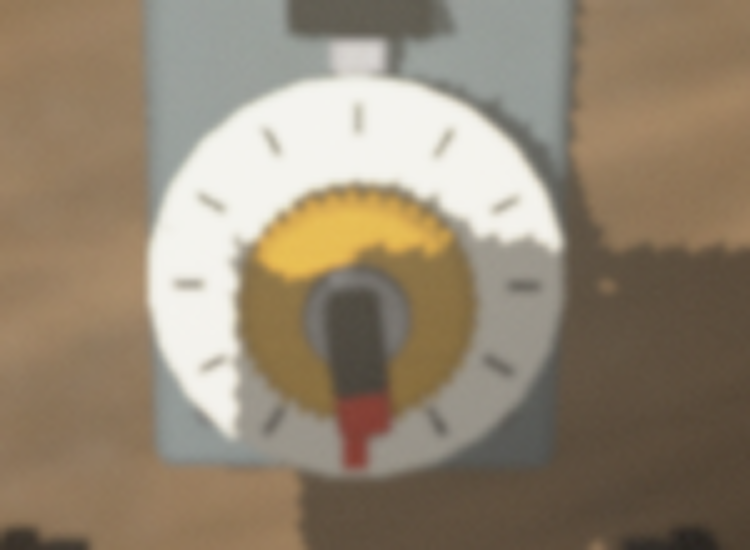

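The tab now points near the mark but lies about 5.5° CCW of it (edges (326,290)→(339,398) and (379,290)→(387,395) in the crop). I'll compute that properly.

Run:
```python
from h import *
c=env.camera_info("wrist")
w=lambda x,y,z: ray("wrist",(250+x/5,175+y/5),z,c)[:2]
ang=lambda a,b: np.degrees(np.arctan2(*(b-a)[::-1]))%360
print("tab",ang(w(326,290,.081),w(339,398,.081)),ang(w(379,290,.081),w(387,395,.081)))
print("dial",ang(w(358,118,.035),w(355,450,.035)),"axis",(w(188,284,.035)+w(524,286,.035))/2)
m=w(355,450,.035); print("mark",m)
print("tab far black end",w(353,290,.081),togo([.4635,-.1303,.061]))
```

```text
tab 167.85504102906953 165.97381745883646
dial 161.06622552239034 axis [ 0.46184056 -0.12967539]
mark [ 0.43142687 -0.1193294 ]
tab far black end [ 0.47381922 -0.13309164] [array([ -0.9,   1.4, 110.3])]
```

```bash
python3 -m handwheel '[{"x":0,"y":0,"z":40,"yaw":-1.1,"jaw":40},{"x":0,"y":0,"z":80,"yaw":-1.1,"jaw":35},{"x":0,"y":0,"z":110,"yaw":-1.1,"jaw":30},{"x":0,"y":0,"z":110,"yaw":-1.1,"jaw":30},{"x":0,"y":0,"z":110,"yaw":-1.1,"jaw":5},{"x":0,"y":0,"z":110,"yaw":-1.1,"jaw":5},{"x":0,"y":0,"z":110,"yaw":-1.1,"jaw":5},{"x":0,"y":0,"z":110,"yaw":-1.1,"jaw":5},{"x":0,"y":0,"z":110,"yaw":-1.1,"jaw":5}]' 50 && python3 -m handwheel '[{"x":0,"y":0,"z":0,"yaw":0.4,"jaw":5},{"x":0,"y":0,"z":0,"yaw":0.8,"jaw":5},{"x":0,"y":0,"z":0,"yaw":1.15,"jaw":5},{"x":0,"y":0,"z":0,"yaw":1.15,"jaw":5},{"x":0,"y":0,"z":0,"yaw":1.15,"jaw":5}]' && python3 -c "
from h import *
s=env.read_state();print(s['ft_torque']); r=R.from_rotvec(s['tool_rot']).as_matrix(); print('tool dir deg',np.degrees(np.arctan2(-r[1,0],-r[0,0]))%360)"
```

```text
time: 5.55
ee_pos: [0.4655, -0.1294, 0.0624]
tool_rot: [3.121, -0.354, 0.005]
wrist_force: [-6.8, -0.1, 36.8]
grip_width: 0.11
finger_force: 19.3
time: 5.97
ee_pos: [0.4656, -0.1295, 0.0629]
tool_rot: [3.099, -0.511, 0.005]
wrist_force: [-2.5, -0.2, 14.2]
grip_width: 0.098
finger_force: 111.4
[0.19021039 0.76555789 0.07009855]
tool dir deg 161.2823063147017
```

```bash
python3 -m handwheel '[{"x":0,"y":0,"z":0,"yaw":0,"jaw":20},{"x":0,"y":0,"z":0,"yaw":0,"jaw":40},{"x":0,"y":0,"z":0,"yaw":0,"jaw":40},{"x":0,"y":0,"z":-40,"yaw":0,"jaw":60},{"x":0,"y":0,"z":-80,"yaw":0,"jaw":60},{"x":0,"y":0,"z":-110,"yaw":0,"jaw":60},{"x":0,"y":0,"z":-110,"yaw":0,"jaw":60},{"x":0,"y":0,"z":-110,"yaw":0,"jaw":60}]'
python3 - <<'E'
from h import *
c=env.camera_info("wrist"); im=env.get_image("wrist"); cv2.imwrite("pics/w5.png",cv2.resize(im[175:285,250:400,::-1],None,fx=5,fy=5,interpolation=cv2.INTER_CUBIC))
s=env.read_state(); print(s["qpos"].round(2),togo([.4635,-.1303,.040]))
E
```

```text
time: 6.63
ee_pos: [0.4654, -0.1293, 0.1728]
tool_rot: [3.099, -0.51, 0.007]
wrist_force: [-0.6, -0.6, -0.4]
grip_width: 0.614
finger_force: 0.0
[ 0.48  0.04 -0.3   1.92  0.01  1.18 -1.73] [array([ -0.6,   1.4, 131.1])]
```

View pics/w5.png

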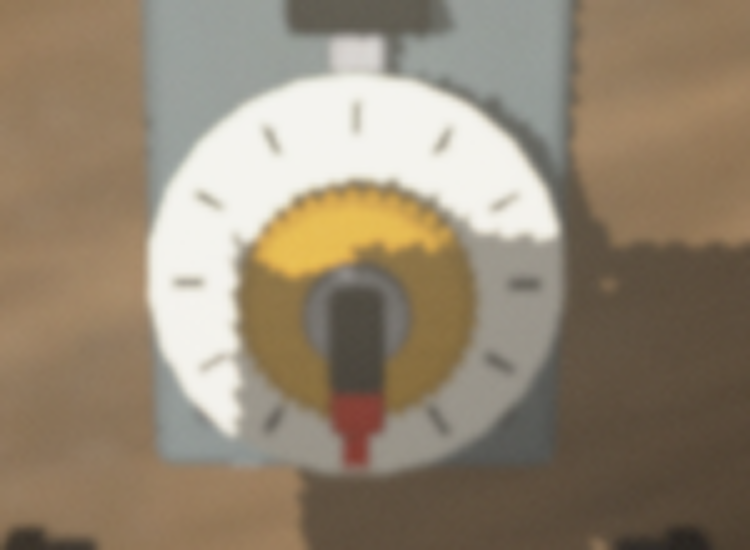

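The tab is vertical in the crop with its red end on the mark (tab centre x≈357, mark 356, opposite tick 356), so it is aligned. The last joint needs room for the clockwise turn, so I'll wind the wrist back CCW while high. The view from there also checks the centring along the other axis.

```bash
python3 -m handwheel '[{"x":0,"y":0,"z":0,"yaw":-1.3,"jaw":60},{"x":0,"y":0,"z":0,"yaw":-2.6,"jaw":60},{"x":0,"y":0,"z":0,"yaw":-3.9,"jaw":60},{"x":0,"y":0,"z":0,"yaw":-5.2,"jaw":60},{"x":0,"y":0,"z":0,"yaw":-6.5,"jaw":60},{"x":0,"y":0,"z":0,"yaw":-7.8,"jaw":60},{"x":0,"y":0,"z":0,"yaw":-9.1,"jaw":60},{"x":0,"y":0,"z":0,"yaw":-10.4,"jaw":60},{"x":0,"y":0,"z":0,"yaw":-11.7,"jaw":60},{"x":0,"y":0,"z":0,"yaw":-13,"jaw":60}]' >/dev/null; python3 -m handwheel '[{"x":0,"y":0,"z":0,"yaw":-1.3,"jaw":60},{"x":0,"y":0,"z":0,"yaw":-2.6,"jaw":60},{"x":0,"y":0,"z":0,"yaw":-3.9,"jaw":60},{"x":0,"y":0,"z":0,"yaw":-5.2,"jaw":60},{"x":0,"y":0,"z":0,"yaw":-6.5,"jaw":60},{"x":0,"y":0,"z":0,"yaw":-7.8,"jaw":60},{"x":0,"y":0,"z":0,"yaw":-9,"jaw":60},{"x":0,"y":0,"z":0,"yaw":-9,"jaw":60},{"x":0,"y":0,"z":0,"yaw":-9,"jaw":60}]'
python3 - <<'E'
from h import *
c=env.camera_info("wrist"); im=env.get_image("wrist"); cv2.imwrite("pics/w6.png",cv2.resize(im[175:285,250:400,::-1],None,fx=5,fy=5,interpolation=cv2.INTER_CUBIC))
s=env.read_state(); print(s["qpos"].round(2),togo([.4635,-.1303,.040]))
h=cv2.cvtColor(im,cv2.COLOR_RGB2HSV); m=(h[...,0]>15)&(h[...,0]<30)&(h[...,1]>140); m[:175]=0;m[285:]=0;m[:,:250]=0;m[:,400:]=0
for a,p in comps(m,100): print(a,p)
E
```

```text
time: 8.27
ee_pos: [0.4635, -0.1288, 0.1695]
tool_rot: [-2.199, -2.242, 0.001]
wrist_force: [-0.4, 0.2, -0.3]
grip_width: 0.688
finger_force: 0.0
[ 0.52  0.05 -0.35  1.92  0.02  1.18  0.18] [array([ -1.5,   0. , 129.7])]
```

View pics/w6.png

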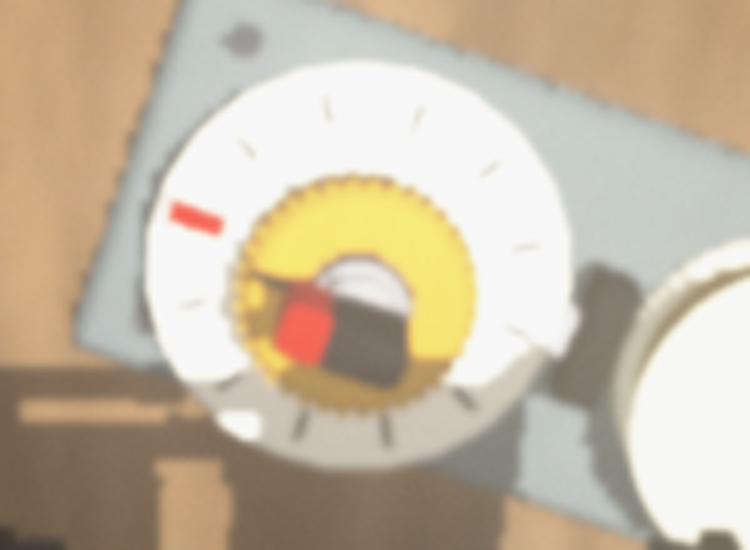

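The nut spans x≈238–474 in the crop, centred on column 321, which matches the tool centre. The earlier view at 110° gave the same, so the tool is centred on the axis. I'll go down around the nut and grip lightly.

```bash
python3 -m handwheel '[{"x":0,"y":0,"z":40,"yaw":0,"jaw":62},{"x":0,"y":0,"z":80,"yaw":0,"jaw":62},{"x":0,"y":0,"z":110,"yaw":0,"jaw":62},{"x":0,"y":0,"z":129,"yaw":0,"jaw":62},{"x":0,"y":0,"z":129,"yaw":0,"jaw":55},{"x":0,"y":0,"z":129,"yaw":0,"jaw":45},{"x":0,"y":0,"z":129,"yaw":0,"jaw":38},{"x":0,"y":0,"z":129,"yaw":0,"jaw":38},{"x":0,"y":0,"z":129,"yaw":0,"jaw":38},{"x":0,"y":0,"z":129,"yaw":0,"jaw":38}]' 12 && python3 -m handwheel '[{"x":0,"y":0,"z":0,"yaw":0,"jaw":38},{"x":0,"y":0,"z":0,"yaw":0,"jaw":38},{"x":0,"y":0,"z":0.1,"yaw":1,"jaw":38},{"x":0,"y":0,"z":0.2,"yaw":2,"jaw":38}]' && python3 -c "
from h import *
s=env.read_state();print(s['ft_torque'],s['wrist_force'],s['qpos'][6],s['effort'][6])"
```

```text
time: 9.15
ee_pos: [0.4638, -0.1293, 0.0427]
tool_rot: [2.197, 2.246, -0.001]
wrist_force: [-4.9, 0.5, 5.9]
grip_width: 0.48
finger_force: 12.0
time: 9.48
ee_pos: [0.4638, -0.1292, 0.0425]
tool_rot: [2.388, 2.041, -0.001]
wrist_force: [-5.1, -0.0, 5.8]
grip_width: 0.479
finger_force: 12.0
[0.07534425 1.31127542 0.02708222] [-5.13511212e+00 -3.27538545e-03  5.80453212e+00] -0.04657540534642211 2.527838721871376
```

```bash
cat > m.py <<'E'
from h import *
s=env.read_state();print('M',s['ft_torque'].round(3),'F',s['wrist_force'].round(1),'q7',s['qpos'][6].round(3),'eff',s['effort'].round(2)[-3:],'t',round(s['time'],2),'fw',s['grip_width'].round(3))
E
python3 -m handwheel '[{"x":0,"y":0,"z":0.1,"yaw":1,"jaw":38},{"x":0,"y":0,"z":0.2,"yaw":2,"jaw":38}]' >/dev/null; python3 m.py;  python3 -m handwheel '[{"x":0,"y":0,"z":0.1,"yaw":1,"jaw":38},{"x":0,"y":0,"z":0.2,"yaw":2,"jaw":38}]' >/dev/null; python3 m.py;  python3 -m handwheel '[{"x":0,"y":0,"z":0.1,"yaw":1,"jaw":38},{"x":0,"y":0,"z":0.2,"yaw":2,"jaw":38}]' >/dev/null; python3 m.py
```

```text
Traceback (most recent call last):
  File "m.py", line 2, in <module>
    s=env.read_state();print('M',s['ft_torque'].round(3),'F',s['wrist_force'].round(1),'q7',s['qpos'][6].round(3),'eff',s['effort'].round(2)[-3:],'t',round(s['time'],2),'fw',s['grip_width'].round(3))
                                                                                                                                                                              ^^^^^^^^^^^^^^^^^^^^^
AttributeError: 'float' object has no attribute 'round'
Traceback (most recent call last):
  File "m.py", line 2, in <module>
    s=env.read_state();print('M',s['ft_torque'].round(3),'F',s['wrist_force'].round(1),'q7',s['qpos'][6].round(3),'eff',s['effort'].round(2)[-3:],'t',round(s['time'],2),'fw',s['grip_width'].round(3))
                                                                                                                                                                              ^^^^^^^^^^^^^^^^^^^^^
AttributeError: 'float' object has no attribute 'round'
Traceback (most recent call last):
  File "m.py", line 2, in <module>
    s=env.read_state();print('M',s['ft_torque'].round(3),'F',s['wrist_force'].round(1),'q7',s['qpos'][6].round(3),'eff',s['effort'].round(2)[-3:],'t',round(s['time'],2),'fw',s['grip_width'].round(3))
                                                                                                                                                                              ^^^^^^^^^^^^^^^^^^^^^
AttributeError: 'float' object has no attribute 'round'
```

```bash
sed -i "s/s\['grip_width'\].round(3)/round(s['grip_width'],3),round(s['finger_force'],1)/" m.py; python3 m.py
python3 -m handwheel '[{"x":0,"y":0,"z":0,"yaw":0,"jaw":38},{"x":0,"y":0,"z":0,"yaw":0,"jaw":38}]' >/dev/null; python3 m.py;  python3 -m handwheel '[{"x":0,"y":0,"z":0.1,"yaw":1,"jaw":38},{"x":0,"y":0,"z":0.2,"yaw":2,"jaw":38}]' >/dev/null; python3 m.py;  python3 -m handwheel '[{"x":0,"y":0,"z":0.05,"yaw":0.5,"jaw":38},{"x":0,"y":0,"z":0.1,"yaw":1,"jaw":38}]' >/dev/null; python3 m.py
```

```text
M [0.19  1.328 0.042] F [-6.1  0.3  5.7] q7 -0.558 eff [-0.01 -2.27  2.11] t 9.98 fw 0.476 12.0
M [ 0.193  1.4   -0.013] F [-6.9 -0.4  6.5] q7 -0.555 eff [-0.07 -2.26 -0.37] t 10.15 fw 0.477 12.0
M [0.211 1.391 0.01 ] F [-5.8  1.2  5.4] q7 -0.728 eff [ 0.06 -2.3   2.53] t 10.32 fw 0.476 12.0
M [ 0.227  1.39  -0.009] F [-6.4  1.4  6.2] q7 -0.812 eff [-0.02 -2.33  0.83] t 10.48 fw 0.479 12.0
```

```bash
python3 -m handwheel '[{"x":0,"y":0,"z":0.05,"yaw":0.5,"jaw":38},{"x":0,"y":0,"z":0.1,"yaw":1,"jaw":38}]' >/dev/null; python3 m.py;  python3 -m handwheel '[{"x":0,"y":0,"z":0.05,"yaw":0.5,"jaw":38},{"x":0,"y":0,"z":0.1,"yaw":1,"jaw":38}]' >/dev/null; python3 m.py;  python3 -m handwheel '[{"x":0,"y":0,"z":0.05,"yaw":0.5,"jaw":38},{"x":0,"y":0,"z":0.1,"yaw":1,"jaw":38}]' >/dev/null; python3 m.py; python3 -m handwheel '[{"x":0,"y":0,"z":0.05,"yaw":0.5,"jaw":38},{"x":0,"y":0,"z":0.1,"yaw":1,"jaw":38}]' >/dev/null; python3 m.py
```

```text
M [0.304 1.435 0.029] F [-5.5  0.9  5.6] q7 -0.897 eff [ 0.02 -2.36  1.04] t 10.65 fw 0.475 12.0
M [0.285 1.514 0.007] F [-6.8  1.6  5.8] q7 -0.982 eff [ 0.04 -2.41  1.03] t 10.82 fw 0.477 12.0
M [0.25  1.513 0.036] F [-6.2  1.3  6. ] q7 -1.067 eff [ 0.06 -2.46  1.02] t 10.98 fw 0.48 12.0
M [0.371 1.507 0.085] F [-6.4  0.6  6.9] q7 -1.153 eff [ 0.07 -2.52  1.01] t 11.15 fw 0.477 12.0
```

```bash
python3 -m handwheel '[{"x":0,"y":0,"z":0.05,"yaw":0.5,"jaw":38},{"x":0,"y":0,"z":0.05,"yaw":0.5,"jaw":38}]' >/dev/null; python3 m.py;  python3 -m handwheel '[{"x":0,"y":0,"z":0.05,"yaw":0.5,"jaw":38},{"x":0,"y":0,"z":0.05,"yaw":0.5,"jaw":38}]' >/dev/null; python3 m.py;  python3 -m handwheel '[{"x":0,"y":0,"z":0.05,"yaw":0.5,"jaw":38},{"x":0,"y":0,"z":0.05,"yaw":0.5,"jaw":38}]' >/dev/null; python3 m.py; python3 -m handwheel '[{"x":0,"y":0,"z":0.05,"yaw":0.5,"jaw":38},{"x":0,"y":0,"z":0.05,"yaw":0.5,"jaw":38}]' >/dev/null; python3 m.py
```

```text
M [ 0.3    1.492 -0.006] F [-7.   1.   6.6] q7 -1.196 eff [ 0.06 -2.52 -0.92] t 11.32 fw 0.477 12.0
M [ 0.349  1.52  -0.032] F [-6.4  0.6  6.7] q7 -1.238 eff [ 0.07 -2.55 -0.75] t 11.48 fw 0.473 12.0
M [0.436 1.561 0.004] F [-6.4  0.6  7.4] q7 -1.281 eff [ 0.09 -2.58 -0.75] t 11.65 fw 0.479 12.0
M [ 0.373  1.573 -0.084] F [-7.1  1.1  6.4] q7 -1.324 eff [ 0.1  -2.61 -0.75] t 11.82 fw 0.476 12.0
```

```bash
python3 -m handwheel '[{"x":0,"y":0,"z":0.05,"yaw":0.5,"jaw":38},{"x":0,"y":0,"z":0.1,"yaw":1,"jaw":38}]' >/dev/null; python3 m.py;  python3 -m handwheel '[{"x":0,"y":0,"z":0.05,"yaw":0.5,"jaw":38},{"x":0,"y":0,"z":0.1,"yaw":1,"jaw":38}]' >/dev/null; python3 m.py;  python3 -m handwheel '[{"x":0,"y":0,"z":0.05,"yaw":0.5,"jaw":38},{"x":0,"y":0,"z":0.1,"yaw":1,"jaw":38}]' >/dev/null; python3 m.py; python3 -m handwheel '[{"x":0,"y":0,"z":0.05,"yaw":0.5,"jaw":38},{"x":0,"y":0,"z":0.1,"yaw":1,"jaw":38}]' >/dev/null; python3 m.py
```

```text
M [0.417 1.649 0.085] F [-7.3  2.1  7.5] q7 -1.408 eff [ 0.14 -2.7   1.17] t 11.98 fw 0.477 12.0
M [0.394 1.313 0.211] F [-5.2  1.9  6.6] q7 -1.494 eff [ 0.07 -2.45  0.88] t 12.15 fw 0.477 12.0
M [0.004 0.128 0.287] F [-0.1 -0.5  1.1] q7 -1.579 eff [-0.29  0.31  0.68] t 12.32 fw 0.482 12.0
M [-0.072  0.187  0.386] F [-1.4 -0.4  1.7] q7 -1.664 eff [-0.44  0.03  0.7 ] t 12.48 fw 0.478 12.0
```

The moment climbed from about 0.03 to 0.39 N m within three steps, and the side force vanished, meaning the pads began to slip on a hard stop. The nut is seated with torque below the 0.5 limit. I'll let go straight up and check.

```bash
python3 -m handwheel '[{"x":0,"y":0,"z":0,"yaw":0,"jaw":50},{"x":0,"y":0,"z":0,"yaw":0,"jaw":62},{"x":0,"y":0,"z":0,"yaw":0,"jaw":62},{"x":0,"y":0,"z":-30,"yaw":0,"jaw":62},{"x":0,"y":0,"z":-70,"yaw":0,"jaw":62},{"x":0,"y":0,"z":-110,"yaw":0,"jaw":62},{"x":0,"y":0,"z":-130,"yaw":0,"jaw":62},{"x":0,"y":0,"z":-130,"yaw":0,"jaw":62},{"x":0,"y":0,"z":-130,"yaw":0,"jaw":62}]'
python3 - <<'E'
from h import *
c=env.camera_info("wrist"); im=env.get_image("wrist"); cv2.imwrite("pics/w7.png",cv2.resize(im[175:285,250:400,::-1],None,fx=5,fy=5,interpolation=cv2.INTER_CUBIC))
E
```

```text
time: 13.23
ee_pos: [0.465, -0.1292, 0.1709]
tool_rot: [3.119, -0.374, 0.005]
wrist_force: [-0.1, -0.2, -0.7]
grip_width: 0.713
finger_force: 0.0
```

View pics/w7.png

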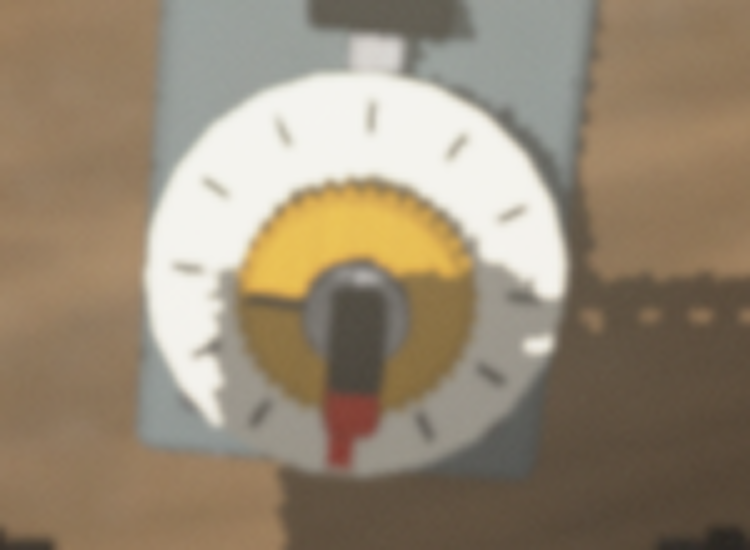

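The index line on the nut has moved about 1.6 rad clockwise from near the mark, to the left at (275,302), which matches where the torque rose. The tab still points close to the mark. I'll measure any residual numerically in this picture and in the earlier aligned one.

Run:
```python
from h import *
c=env.camera_info("wrist")
w=lambda p,z: ray("wrist",(250+p[0]/5,175+p[1]/5),z,c)[:2]
ang=lambda a,b: np.degrees(np.arctan2(*(b-a)[::-1]))%360
for n,tick in(("w4",(358,118)),("w5",(356,117)),("w7",(372,117))):
    im=cv2.imread(f"pics/{n}.png").astype(int); B,G,Rr=im[...,0],im[...,1],im[...,2]; V=im.max(2)
    pts=[]
    for y in range(300,386,3):
        row=V[y,300:415]; x=np.nonzero(row<95)[0]+300
        x=x[(x>310)&(x<400)]
        if len(x)>30: pts.append((np.median(x) if 0 else (x.min()+x.max())/2,y,x.max()-x.min()))
    pts=np.array(pts); P=np.array([w(p,.081) for p in pts])*1000
    l=cv2.fitLine(P.astype(np.float32),cv2.DIST_HUBER,0,.01,.01).ravel(); ta=np.degrees(np.arctan2(l[1],l[0]))%180
    red=(Rr>G*1.6)&(Rr>90); red[:442]=0; ys,xs=np.nonzero(red); mk=(xs.mean(),ys.mean())
    dk=(V<150); t=np.zeros_like(dk); x,y=tick; t[y-18:y+18,x-12:x+12]=1; ys,xs=np.nonzero(dk&t); tk=(xs.mean(),ys.mean())
    red=(Rr>G*1.6)&(Rr>90); red[:400]=0; red[425:]=0; ys,xs=np.nonzero(red); 
    print(n,"tab",ta.round(2),"widths",pts[:,2].mean(),"dial",ang(w(tk,.035),w(mk,.035)).round(2),tk,mk,"redend",xs.mean())
```

```text
w4 tab 171.99 widths 52.89655172413793 dial nan (np.float64(nan), np.float64(nan)) (np.float64(355.0375939849624), np.float64(452.8496240601504)) redend 363.67833333333334
w5 tab 166.41 widths 51.51724137931034 dial nan (np.float64(nan), np.float64(nan)) (np.float64(355.86876640419945), np.float64(451.5853018372703)) redend 357.1247906197655
w7 tab 162.86 widths 51.58620689655172 dial nan (np.float64(nan), np.float64(nan)) (np.float64(339.85636856368563), np.float64(451.75880758807585)) redend 351.3462809917355<stdin>:15: RuntimeWarning: Mean of empty slice.
  ret = ret.dtype.type(ret / rcount)
```

```bash
python3 -m handwheel '[{"x":0,"y":0,"z":0,"yaw":-0.5,"jaw":62},{"x":0,"y":0,"z":0,"yaw":-1,"jaw":62},{"x":0,"y":0,"z":0,"yaw":-1,"jaw":62},{"x":0,"y":0,"z":0,"yaw":-1,"jaw":62}]' | grep rot
cat > t.py <<'E'
from h import *
import sys
c=env.camera_info("wrist"); im=env.get_image("wrist"); cv2.imwrite("pics/w8.png",cv2.resize(im[175:285,250:400,::-1],None,fx=5,fy=5,interpolation=cv2.INTER_CUBIC))
w=lambda p,z: ray("wrist",(250+p[0]/5,175+p[1]/5),z,c)[:2]
ang=lambda a,b: np.degrees(np.arctan2(*(b-a)[::-1]))%360
for n in("w5","w7","w8"):
    im=cv2.imread(f"pics/{n}.png").astype(int); G,Rr=im[...,1],im[...,2]; V=im.max(2)
    def line(lo,hi):
        p=[]
        for y in range(lo,hi,3):
            x=np.nonzero(V[y,310:405]<95)[0]+310
            if len(x)>30: p.append((y,(x.min()+x.max())/2))
        return np.polyfit(*np.array(p).T,1)
    k=line(300,386)
    def red(a,b):
        m=(Rr>G*1.6)&(Rr>90); m[:a]=0; m[b:]=0; ys,xs=np.nonzero(m); return (xs.mean(),ys.mean())
    t=V[98:136,335:420]; d=np.clip(t.max()-t-30,0,None); ys,xs=np.mgrid[98:136,335:420]; tk=((d*xs).sum()/d.sum(),(d*ys).sum()/d.sum())
    mk=red(442,480); p=[(np.polyval(k,y),y) for y in(300,385)]
    print(n,"tab",ang(w(p[0],.081),w(p[1],.081)).round(2),"dial",ang(w(tk,.035),w(mk,.035)).round(2),np.round(tk,1),np.round(mk,1),"red end",np.round(red(400,425),1),"axis x tab@300",p[0][0].round(1))
E
python3 t.py
```

```text
tool_rot: [-3.132, 0.24, 0.003]
w5 tab 171.42 dial 171.2 [356.2 116.8] [355.9 451.6] red end [357.1 411.7] axis x tab@300 356.5
w7 tab 167.86 dial 166.11 [371.3 116.9] [339.9 451.8] red end [351.3 411.8] axis x tab@300 359.3
w8 tab 163.94 dial 161.19 [386.5 109.1] [324.  447.7] red end [345.4 411.7] axis x tab@300 362.4
```

```bash
python3 -m handwheel '[{"x":0,"y":0,"z":0,"yaw":1,"jaw":62},{"x":0,"y":0,"z":0,"yaw":2,"jaw":62},{"x":0,"y":0,"z":0,"yaw":2,"jaw":62},{"x":0,"y":0,"z":0,"yaw":2,"jaw":62}]' | grep rot; python3 t.py | tail -1;  python3 -m handwheel '[{"x":0,"y":0,"z":0,"yaw":0.5,"jaw":62},{"x":0,"y":0,"z":0,"yaw":1,"jaw":62},{"x":0,"y":0,"z":0,"yaw":1,"jaw":62},{"x":0,"y":0,"z":0,"yaw":1,"jaw":62}]' | grep rot; python3 t.py | tail -1
```

```text
tool_rot: [-3.1, 0.507, 0.001]
w8 tab 162.11 dial 161.27 [356.2 108.8] [355.2 450.9] red end [356.8 411.7] axis x tab@300 355.3
tool_rot: [-3.075, 0.641, 0.0]
w8 tab 160.55 dial 161.16 [341.8 111.8] [370.7 450.1] red end [361.7 411.6] axis x tab@300 352.8
```

The head-on view gives the tab at 162.1° and the dial mark at 161.3°. That is within 1°, the nut is seated and the gripper is clear, so I'm handing in.

```bash
python3 -c "
from cell import env
print(env.close_job())"
```

```text
the job is handed in; nothing more can be done
None
```

The job is handed in: the tab points at the red mark within about 1°, and the nut is seated on its washer, stopped at about 0.39 N m (below the 0.5 N m that twists the neck). The gripper is clear and the arm went nowhere near the bystanders, though I did not re-image them at the end.

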